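# Put two watch movements and a dial away under dust protection

## Task

Make the watchmaker's bench dust-safe for the night: seat each of the two watch movements, bridges up, in the holder whose round seat matches its size, then put the clear dust cover of that holder's size down over it so that the cover stands level on the holder's flange. Lay the dial, face up, in the well of the wooden dial tray. Do not push the black loupe or the white lidded jar about.

Things in the scene. Friction and masses are not known exactly. Their poses are not given: they have to be found in the camera images.
- large_movement: large (pocket-watch) movement: brass disc 43 mm across and 7 mm thick (its outer wall is straight, grip it across the diameter) with steel wheels and a balance on top; starts flat on the bench, bridges up. Origin: centre of the underside; z up through the bridges. About 0.03 kg
- small_movement: small (wristwatch) movement, gilt, in a bright steel casing ring 30 mm across and 6 mm high (straight outer wall, grip it across the diameter); starts flat on the bench, bridges up. Origin: centre of the underside; z up through the bridges. About 0.03 kg
- dial: watch dial with hands, dark face in a pale ring, 34 mm across and 4 to 5 mm thick; starts flat on the bench, face up; grip it by the rim. Origin: centre of the underside; z up through the face. About 0.01 kg
- large_cover: large clear dust cover: hollow round bell 79 mm across, wall 2.5 mm (74 mm inside), 26 mm high, open below, with a metal knob on top, 12 mm across, from 26 to 40 mm height; lift it by the knob. Starts standing on the bench. Origin: centre of its lower rim; z up. 0.05 kg
- small_cover: small clear dust cover: the same, but 62 mm across (57 mm inside); knob the same, 12 mm across, from 26 to 40 mm height. Starts standing on the bench. Origin: centre of its lower rim; z up. 0.05 kg
- large_holder: large movement holder, turned dark grey metal, fixed to the bench: flange 86 mm across with its top at 6 mm; on it a round boss 62 mm across with its top at 13 mm; in the boss a round felted seat 51 mm across, 2 mm deep (floor at 11 mm above the bench). The large movement lies in the seat; the large cover goes over the boss and stands on the flange. Origin: centre of the underside, at bench level; z up
- small_holder: small movement holder, turned dark grey metal, fixed to the bench: flange 68 mm across with its top at 6 mm; boss 46 mm across with its top at 13 mm; seat 38 mm across, 2 mm deep (floor at 11 mm). For the small movement and the small cover. Origin: centre of the underside, at bench level; z up
- dial_tray: wooden dial tray, fixed to the bench: disc 60 mm across and 8 mm high with one shallow felted well 42 mm across and 2 mm deep (floor at 6 mm above the bench). Origin: centre of the underside, at bench level; z up
- benzine_jar: round whitish glass jar with a lid and a lid knob, 53 mm across, 50 mm high, standing on the bench; not part of the job, to be left where it is. Origin: centre of the underside
- loupe: black eye loupe, a cup 35 mm across at the top and 29 mm high, standing on the bench; not part of the job, to be left where it is. Origin: centre of the underside
Not all that is in view belongs to the job. Several things have the shape of the dial_tray; the one meant has the colours described above.

How it is judged:
By the outcome, as a careful person would: the job done as asked, in the order asked, and still so for the second after the job is handed in, with the robot touching nothing.
It also fails if it takes over 106 s, if anything falls off the work surface, if the arm or the gripper's body presses on something with over 40 N, if the wrist force passes 120 N, or if a joint passes its speed limit or range.

## Robot

A 6-joint arm with a two-finger parallel gripper is mounted at the origin on a cart in front of the work surface, level with it; the furniture and walls round the work are solid. World frame = base frame: x ahead of the robot, y to its left, z up, the work surface at z = 0. Lengths are in mm, angles in rad, forces in N, time in s.
With the tool pointing down it reaches from about 350 to 875 mm from the base axis. Payload 4.2 kg.
Tool frame: the origin (TCP) lies at the very end of the fingers, on their centre line; the grasp point (between the pads) lies 19 mm behind it; z points along the fingers, y is the line along which they close (so a half turn about z gives the same grasp; the last joint's range is limited). The gripper opens to 85 mm and grips with 20 to 120 N. Pads are 22 mm wide; open, the fingers measure 114 mm over their backs; the gripper's body (76 mm by 85 mm) begins 54 mm behind the grasp point. The pads swing forward as they close: fully open they stand 13 mm farther back than shut.
Start: joints at [-0.991, 0.385, 0.008, 0, -1.194, -0.259], TCP at [197.094, -593.088, 231.312] pointing down, gripper open.
Joint ranges: [-3.14, 3.14], [-1.21, 2.06], [-1.07, 1.41], [-3.16, 2.05], [-2.99, -0.16], [-3.1, 3.1]. Speed limits (rad/s): [2.79, 2.79, 3.14, 3.14, 3.14, 3.14].

## Interface

Orientations are given as a unit quaternion [x, y, z, w].
In Python, from bench import arm gives the robot as it stands. The module is installed in compiled form; this text tells all that it offers.
- The arm moves only by the tool drive_tool, never from a script. Its argument "targets" is a list of rows, each a list of 5 numbers: the closure, from -1 (fully open) to 1 (shut), then the shift along the tool's x, y, z in mm, then the turn about the tool's z in degrees. In form: [[grip, tx, ty, tz, roll], ...]. A call has 1 to 12 rows; each row is the pose to reach, as a shift and turn from the pose commanded when the call began, along the tool's axes at that moment; what a row does not reach only later rows make up. A row lasts 1/10 s, in which the tool goes at most 50 mm and 8.59 degrees, less where a joint would pass 70% of its speed; a pose out of reach is approached as far as the arm can. A call with a gripper value outside its range is refused whole. The fingers move at their own pace and stop on an object; the grip force is fixed at half the most. Time passes only in rows, so rows that repeat a pose let the fingers close. It gives the time, the measured TCP pose, the force, the opening and the grip force at its end, in the units of the state.
- arm.read_state(): the state, without advancing time (a new reading comes with each control period).
- arm.get_image(name): name is "scene" or "side" or "wrist"; returns the picture (384x512x3 uint8, blue, green, red); there is no depth.
- arm.camera_params(name): a dict with "fov_y" (degrees; the focal length in pixels is half the picture's height over the tangent of half this angle, whatever the lens; pixels are square), "cx", "cy" (the principal point, pixels), "D" ([k1, k2, p1, p2, k3] as OpenCV has them; the pictures are not rectified), "rvec" (rotation vector, rad) and "tvec" (3), from world to camera coordinates, as OpenCV has them; the wrist camera has in their place "tool_from_camera" (4x4, takes a point from camera to tool coordinates, whose origin is the TCP and whose axes are the flange's). Camera axes: x right, y down, z forward; pixel columns grow to the right and rows downward; lengths in mm; the calibration is good to about 2 mm. A picture is of the moment at which its call begins: read the wrist's pose just before it. camera_params takes no time and is no camera call.
- arm.job_done(): hands the job in; it is judged then, once.
The state is a dict: "clock": time; "joints": joint angles; "joint_vel": joint speeds; "joint_efforts": joint torques, N m; "position": TCP position; "ee_rot": TCP orientation; "contact_force": force on the tool from outside, world axes, zero at the start; "wrist_torque": the same for the moment, N m; "gripper_width": finger opening in mm; "grasp_force": force on a finger pad.
Only numpy, scipy, OpenCV 4.12 (cv2) and the standard library are available. Lean on these libraries where they do the work, as an engineer would, in place of code of your own. Each camera call takes 0.05 s, during which the arm holds its last target. There are 200 camera calls.

## Working session

There is one attempt and no reset: what is moved stays moved. The work goes in short steps, Python scripts to look and compute and a tool call to move; the robot and the scene stay as the last step left them, time stands still between calls to the robot, and variables do not carry over. Pictures are saved under pics/ and viewed, at most 14 in all, crops included, and the job is handed in when it is done.

Besides the shell and the picture viewer there is one more tool, called after "Emit:" as name([rows], argument=value, ...), one row to a line, values as JSON. drive_tool: Moves the arm, as the interface text tells. Its arguments: {"type":"object","properties":{"targets":{"type":"array","items":{"type":"array","items":{"type":"number"}}}},"required":["targets"]}

```bash
mkdir -p pics; cat > h.py <<'E'
import numpy as np, cv2
from scipy.spatial.transform import Rotation as R
from bench import arm
def cam(name):
    p=arm.camera_params(name); f=192/np.tan(np.radians(p["fov_y"])/2)
    K=np.array([[f,0,p["cx"]],[0,f,p["cy"]],[0,0,1.]]); D=np.array(p["D"],float)
    if "rvec" in p:
        Rm=R.from_rotvec(np.ravel(p["rvec"])).as_matrix(); t=np.ravel(p["tvec"])
    else:
        s=arm.read_state(); T=np.eye(4); T[:3,:3]=R.from_quat(s["ee_rot"]).as_matrix(); T[:3,3]=s["position"]
        M=np.linalg.inv(T@np.array(p["tool_from_camera"])); Rm,t=M[:3,:3],M[:3,3]
    return K,D,Rm,t
def p2w(c,uv,z):
    K,D,Rm,t=c
    n=cv2.undistortPoints(np.array(uv,float).reshape(-1,1,2),K,D).reshape(-1,2)
    d=np.c_[n,np.ones(len(n))]@Rm; o=-Rm.T@t
    return o+d*((np.broadcast_to(z,len(n))-o[2])/d[:,2])[:,None]
def w2p(c,P):
    K,D,Rm,t=c
    return cv2.projectPoints(np.array(P,float).reshape(-1,3),cv2.Rodrigues(Rm)[0],t,K,D)[0].reshape(-1,2)
def circ(c,x,y,z,r):
    a=np.linspace(0,2*np.pi,60); return w2p(c,np.c_[x+r*np.cos(a),y+r*np.sin(a),0*a+z])
E
python3 - <<'E'
from h import *
for n in ("scene","side","wrist"):
    im=arm.get_image(n); cv2.imwrite(f"pics/{n}0.png",im)
    c=cam(n); print(n,-c[2].T@c[3],c[2][2])
    np.savez(f"pics/{n}0.npz",*c)
s=arm.read_state();print(s)
print(arm.camera_params("wrist")["tool_from_camera"])
E
```

```text
scene [103.18041025 824.49926372 784.22642342] [ 0.38723031 -0.63966007 -0.66399374]
side [ 441.66427698 -818.67333777  728.8695112 ] [ 0.08102686  0.79837975 -0.59667782]
wrist [ 132.58521398 -614.02867652  373.79078029] [ 0.25140025  0.08437642 -0.96419839]
{'clock': 0.15, 'joints': array([-9.91409846e-01,  3.85392582e-01,  6.92846197e-03, -3.33669400e-04,
       -1.19402716e+00, -2.58627748e-01]), 'joint_vel': array([-0.00092391, -0.00361247,  0.00270078,  0.00170704, -0.00117735,
       -0.00129108]), 'joint_efforts': array([-4.08132601e-04, -3.92678297e+01,  1.88583219e+01,  4.18867171e+00,
       -3.39162274e-03, -8.96341561e-06]), 'position': array([ 196.93567262, -592.68827803,  230.46355227]), 'ee_rot': array([-1.59631933e-01,  9.87176227e-01,  8.37261203e-04, -2.03134759e-04]), 'contact_force': array([ 0.00814602, -0.15568539, -0.53297689]), 'wrist_torque': array([ 0.00074365, -0.00902497,  0.01709305]), 'grasp_force': 0.0, 'gripper_width': 85.39089144084437}
[[ 1.09805586e-05 -9.64163279e-01 -2.65309576e-01  6.78158756e+01]
 [ 9.99999641e-01  2.35371017e-04 -8.13975659e-04  2.74753513e-01]
 [ 8.47251626e-04 -2.65309472e-01  9.64162936e-01 -1.43317898e+02]
 [ 0.00000000e+00  0.00000000e+00  0.00000000e+00  1.00000000e+00]]
```

View pics/scene0.png

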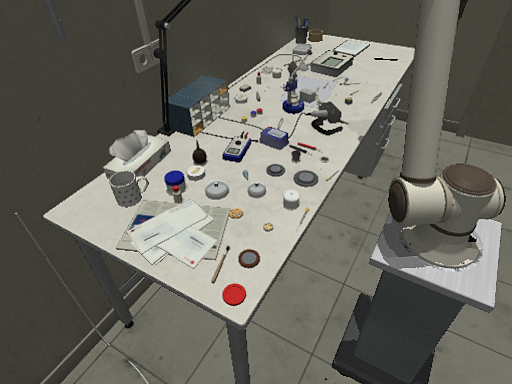

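View pics/side0.png

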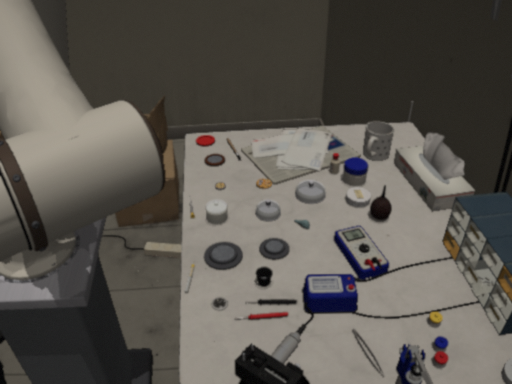

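The side view shows the holders at (223,255) and (274,248), the covers at (310,190) and (268,210), and the jar at (217,211). The loupe is at (264,275), with small discs at (220,185), (264,184) and (220,303). The tray-shaped candidates are red (205,141), brown (215,160) and whitish (358,197). I'll enlarge to tell them apart.

```bash
python3 - <<'E'
import cv2,numpy as np
a=cv2.imread("pics/side0.png");b=cv2.imread("pics/scene0.png")
A=cv2.resize(a[125:325,175:385],None,fx=2.857,fy=2.857,interpolation=3)
cv2.imwrite("pics/sidec.png",A)
B=cv2.resize(b[140:310,175:345],None,fx=3.5,fy=3.5,interpolation=3)
cv2.imwrite("pics/scenec.png",B);print(A.shape,B.shape)
E
```

```text
(571, 600, 3) (595, 595, 3)
```

View pics/sidec.png

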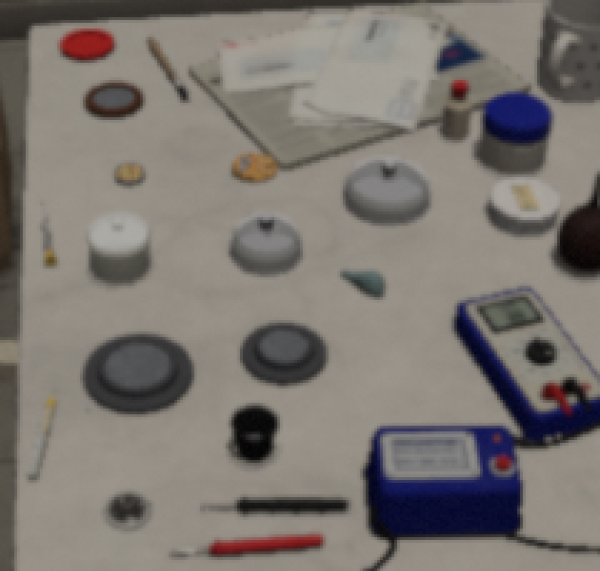

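View pics/scenec.png

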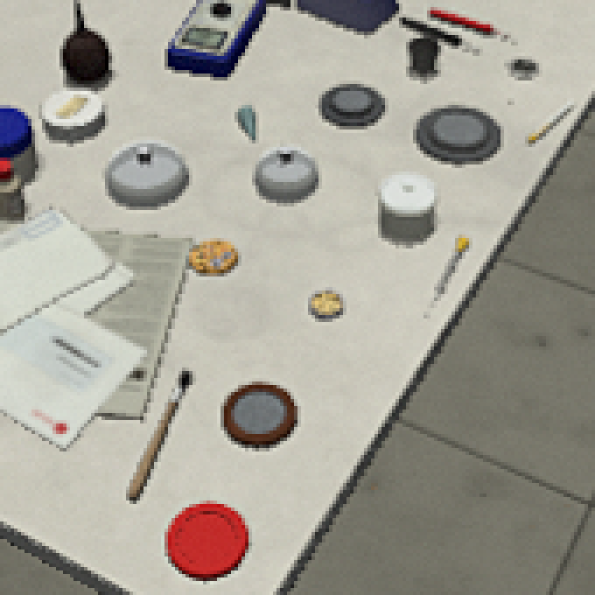

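The brown-rimmed tray (side crop 114,99; scene crop 260,414) is the only wooden one. The red disc (87,44) and the white box (523,205) don't fit. The dial is at side crop (128,510), the small movement at (129,173) and the large movement at (255,166).

```bash
cat > meas.py <<'E'
from h import *
S=[np.load(f"pics/{n}0.npz") for n in ("side","scene")]; S=[[s[k] for k in s.files] for s in S]
pts={ # z, side crop (centre), scene crop (centre) of visible top circle
"lmov":(7,(255,164),(213,256)),"smov":(6,(129,172),(326,303)),"dial":(4.5,(128,508),(524,67)),
"lcovknob":(40,(387,168),(145,148)),"scovknob":(40,(265,221),(286,152)),
"lhold":(13,(140,366),(459,129)),"shold":(13,(285,346),(352,101)),
"tray":(8,(114,98),(260,413)),"jar":(44,(119,229),(408,190)),"loupe":(29,(255,420),(424,45))}
for k,(z,a,b) in pts.items():
    a=(np.array(a)+.5)/2.857-.5+[175,125]; b=(np.array(b)+.5)/3.5-.5+[175,140]
    A,B=p2w(S[0],a,z)[0],p2w(S[1],b,z)[0]
    print(k,A[:2].round(1),B[:2].round(1),((A+B)/2)[:2].round(1))
E
python3 meas.py
```

```text
lmov [564.6 194.2] [561.7 199.8] [563.1 197. ]
smov [447.7 196.3] [446.7 199.7] [447.2 198. ]
dial [ 428.8 -201.7] [ 426.5 -198.6] [ 427.7 -200.1]
lcovknob [674.  128.5] [676.  136.8] [675.  132.6]
scovknob [557.5  65. ] [556.3  77.9] [556.9  71.4]
lhold [444.7 -69.3] [440.4 -61.5] [442.6 -65.4]
shold [557.8 -59.6] [554.  -50.6] [555.9 -55.1]
tray [438.3 322.3] [435.1 328.4] [436.7 325.3]
jar [435.6  62.9] [431.5  74.8] [433.5  68.8]
loupe [ 523.4 -150.8] [ 522.8 -152.9] [ 523.1 -151.8]
```

Emit:
drive_tool([
  [-0.2,-34,30,10,2],
  [-0.2,-70,60,20,4],
  [-0.2,-105,90,30,6],
  [-0.2,-140,120,40,8],
  [-0.2,-175,150,50,10],
  [-0.2,-210,180,60,12],
  [-0.2,-245,210,70,14],
  [-0.2,-280,240,80,16],
  [-0.2,-315,270,90,18.4],
  [-0.2,-343,300,100,18.4],
  [-0.2,-343,300,100,18.4],
  [-0.2,-343,300,100,18.4],
])

```text
clock: 1.35
position: [428.1, -199.4, 131.0]
ee_rot: [-0.001, 1.0, 0.0, -0.0]
contact_force: [0.1, 0.2, 0.4]
gripper_width: 51.3
grasp_force: 0.0
```

```bash
cat > shot.py <<'E'
import sys
from h import *
n=sys.argv[1]; c=cam("wrist"); im=arm.get_image("wrist")
cv2.imwrite(f"pics/{n}.png",im); np.savez(f"pics/{n}.npz",*c)
s=arm.read_state(); print(s["clock"],s["position"].round(2),R.from_quat(s["ee_rot"]).as_matrix().round(4)[:,:2].T,s["contact_force"].round(1),s["gripper_width"].round(2))
E
python3 shot.py w1
```

```text
Traceback (most recent call last):
  File "shot.py", line 5, in <module>
    s=arm.read_state(); print(s["clock"],s["position"].round(2),R.from_quat(s["ee_rot"]).as_matrix().round(4)[:,:2].T,s["contact_force"].round(1),s["gripper_width"].round(2))
                                                                                                                                                  ^^^^^^^^^^^^^^^^^^^^^^^^
AttributeError: 'float' object has no attribute 'round'
```

View pics/w1.png

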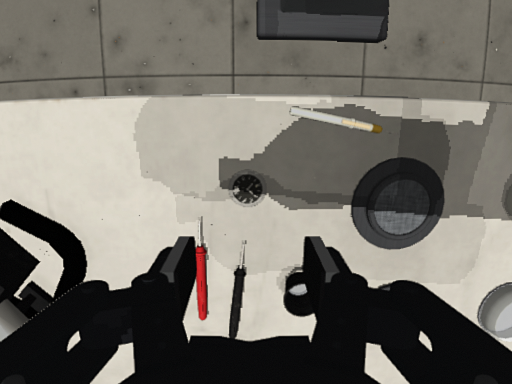

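The dial is at (248,188), the large holder's flange is centred near (398,203), and the loupe is at (299,291), clear of the fingers.

```bash
sed -i 's/s\["gripper_width"\].round(2)/round(s["gripper_width"],2)/' shot.py; cat > m.py <<'E'
import sys
from h import *
# usage: m.py shot u v z ...
z=np.load(f"pics/{sys.argv[1]}.npz"); c=[z[k] for k in z.files]
a=np.array(sys.argv[2:],float).reshape(-1,3)
for u,v,h in a: print((u,v,h),p2w(c,(u,v),h)[0].round(1))
E
python3 m.py w1 248 188 4.5 230 188 4.5 266 188 4.5 398 203.5 6 352 203.5 6 444 203.5 6 400 204 13
python3 - <<'E'
import cv2
a=cv2.imread("pics/w1.png")[140:270,190:450];cv2.imwrite("pics/w1c.png",cv2.resize(a,None,fx=3,fy=3,interpolation=3))
E
```

```text
(np.float64(248.0), np.float64(188.0), np.float64(4.5)) [ 427.5 -200.6    4.5]
(np.float64(230.0), np.float64(188.0), np.float64(4.5)) [ 427.5 -216.2    4.5]
(np.float64(266.0), np.float64(188.0), np.float64(4.5)) [ 427.4 -185.     4.5]
(np.float64(398.0), np.float64(203.5), np.float64(6.0)) [440.9 -66.9   6. ]
(np.float64(352.0), np.float64(203.5), np.float64(6.0)) [ 440.9 -108.9    6. ]
(np.float64(444.0), np.float64(203.5), np.float64(6.0)) [440.9 -23.1   6. ]
(np.float64(400.0), np.float64(204.0), np.float64(13.0)) [439.2 -68.5  13. ]
```

View pics/w1c.png

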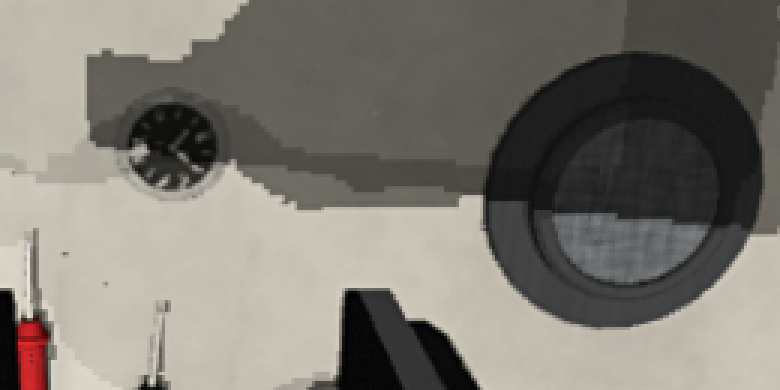

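Emit:
drive_tool([
  [-0.08,1,-1,45,0],
  [-0.08,1,-1,90,0],
  [-0.08,1,-1,115,0],
  [-0.08,1,-1,122,0],
  [-0.08,1,-1,125,0],
  [-0.08,1,-1,127,0],
  [-0.08,1,-1,127,0],
])

```text
clock: 2.1
position: [427.9, -201.7, 5.5]
ee_rot: [0.0, 1.0, -0.0, 0.001]
contact_force: [0.1, 0.6, 0.3]
gripper_width: 46.3
grasp_force: 0.0
```

```bash
python3 shot.py w2
```

```text
2.15 [ 427.91 -201.54    5.54] [[-1.0e+00  6.0e-04 -2.9e-03]
 [ 6.0e-04  1.0e+00 -4.0e-04]] [ 0.3 -0.  -0.2] 46.06
```

View pics/w2.png

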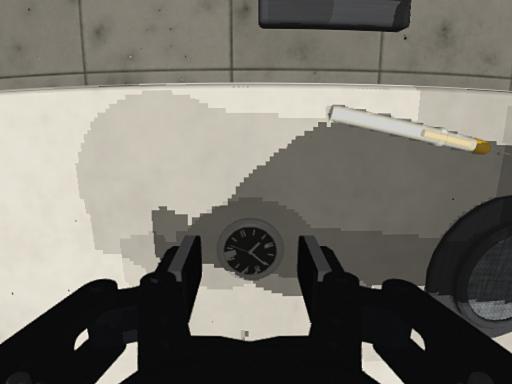

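```bash
python3 m.py w2 250.5 248 4.5 250.5 215 4.5 250.5 281 4.5 217 248 4.5 284 248 4.5 184 236 7 314 236 7; python3 - <<'E'
from h import *
c=cam("wrist")
for z in (0,5.5,10,15): print(z,w2p(c,[(427.9-11,-201.5-23,z),(427.9-11,-201.5+23,z)]).round(1).tolist())
E
```

```text
(np.float64(250.5), np.float64(248.0), np.float64(4.5)) [ 426.3 -201.     4.5]
(np.float64(250.5), np.float64(215.0), np.float64(4.5)) [ 409.2 -201.     4.5]
(np.float64(250.5), np.float64(281.0), np.float64(4.5)) [ 444.6 -201.     4.5]
(np.float64(217.0), np.float64(248.0), np.float64(4.5)) [ 426.3 -217.5    4.5]
(np.float64(284.0), np.float64(248.0), np.float64(4.5)) [ 426.4 -184.6    4.5]
(np.float64(184.0), np.float64(236.0), np.float64(7.0)) [ 419.  -232.8    7. ]
(np.float64(314.0), np.float64(236.0), np.float64(7.0)) [ 419.  -170.7    7. ]
0 [[202.9, 226.6], [295.7, 226.6]]
5.5 [[201.3, 230.7], [297.3, 230.7]]
10 [[200.0, 234.3], [298.7, 234.3]]
15 [[198.3, 238.6], [300.3, 238.6]]
```

Emit:
drive_tool([
  [-0.08,1,0.5,5,0],
  [-0.08,1,0.5,8,0],
  [-0.08,1,0.5,9,0],
  [-0.08,1,0.5,9,0],
])

```text
clock: 2.55
position: [426.2, -200.7, -2.4]
ee_rot: [-0.0, 1.0, -0.0, 0.0]
contact_force: [-4.4, 2.4, 21.7]
gripper_width: 46.1
grasp_force: 10.7
```

Emit:
drive_tool([
  [-0.08,0,0,-4,0],
  [-0.08,0,0,-4,0],
  [0.5,0,0,-4,0],
  [0.5,0,0,-4,0],
  [0.5,0,0,-4,0],
])

```text
clock: 3.05
position: [426.2, -200.8, -0.2]
ee_rot: [-0.0, 1.0, -0.0, 0.0]
contact_force: [-0.9, 0.5, 8.2]
gripper_width: 29.7
grasp_force: 59.2
```

Emit:
drive_tool([
  [0.5,0,0,-5,0],
  [0.5,0,0,-20,0],
  [0.5,0,0,-40,0],
  [0.5,0,0,-40,0],
])

```text
clock: 3.45
position: [427.6, -201.0, 41.0]
ee_rot: [-0.0, 1.0, -0.0, 0.002]
contact_force: [0.4, 0.1, 0.6]
gripper_width: 29.4
grasp_force: 59.3
```

```bash
python3 shot.py w3; python3 - <<'E'
import cv2
a=cv2.imread("pics/w3.png")[180:340,130:370];cv2.imwrite("pics/w3c.png",cv2.resize(a,None,fx=2.5,fy=2.5,interpolation=3))
E
```

```text
3.5 [ 426.62 -200.77   39.95] [[-1.0e+00  4.0e-04 -2.2e-03]
 [ 4.0e-04  1.0e+00 -1.0e-04]] [-0.2 -0.1 -0.5] 29.58
```

View pics/w3c.png

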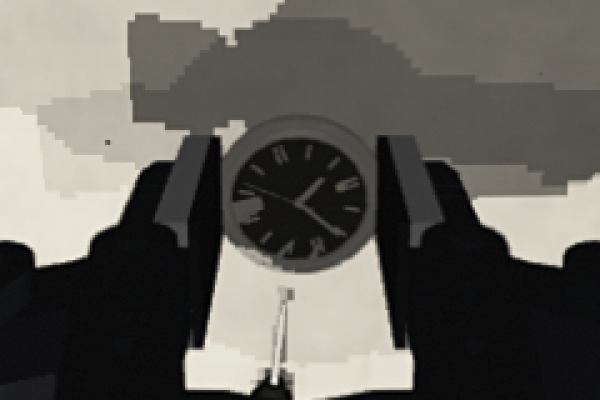

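Emit:
drive_tool([
  [0.5,0,30,-30,0],
  [0.5,-1,75,-60,0],
  [0.5,-2,125,-70,0],
  [0.5,-3,175,-70,0],
  [0.5,-4,225,-70,0],
  [0.5,-5,275,-70,0],
  [0.5,-6,325,-70,0],
  [0.5,-7,375,-70,0],
  [0.5,-8,425,-70,0],
  [0.5,-9,475,-70,0],
  [0.5,-10,515,-70,0],
  [0.5,-10,525,-70,0],
])

```text
clock: 4.7
position: [436.1, 328.4, 107.9]
ee_rot: [-0.002, 1.0, -0.0, 0.0]
contact_force: [-0.9, 0.2, 0.2]
gripper_width: 29.3
grasp_force: 59.4
```

Emit:
drive_tool([
  [0.5,0,0,0,0],
  [0.5,0,0,0,0],
])

```text
clock: 4.9
position: [435.4, 322.8, 108.1]
ee_rot: [0.001, 1.0, -0.001, -0.001]
contact_force: [-0.4, -0.3, -0.5]
gripper_width: 29.5
grasp_force: 59.4
```

```bash
python3 m.py w3 250 257.2 44.5; python3 shot.py w4
```

```text
(np.float64(250.0), np.float64(257.2), np.float64(44.5)) [ 428.7 -200.6   44.5]
4.95 [435.63 322.48 108.48] [[-1.      0.0016  0.0017]
 [ 0.0016  1.     -0.0018]] [ 0.4 -1.1  0.7] 29.28
```

View pics/w4.png

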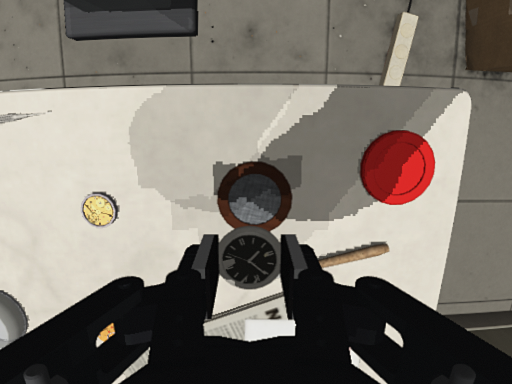

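```bash
python3 m.py w4 255 197.5 8 218 197 8 292 197 8 255 162 8 99 209 6 250 257.5 113
python3 - <<'E'
import cv2
a=cv2.imread("pics/w4.png");x=cv2.resize(a[150:270,205:305],None,fx=4,fy=4,interpolation=3);y=cv2.resize(a[180:240,70:130],None,fx=6,fy=6,interpolation=3)
o=cv2.copyMakeBorder(y,0,120,0,0,0);cv2.imwrite("pics/w4c.png",cv2.hconcat([x,o]))
E
```

```text
(np.float64(255.0), np.float64(197.5), np.float64(8.0)) [435.8 327.1   8. ]
(np.float64(218.0), np.float64(197.0), np.float64(8.0)) [435.4 297.9   8. ]
(np.float64(292.0), np.float64(197.0), np.float64(8.0)) [435.4 356.3   8. ]
(np.float64(255.0), np.float64(162.0), np.float64(8.0)) [407.6 327.    8. ]
(np.float64(99.0), np.float64(209.0), np.float64(6.0)) [446.2 199.1   6. ]
(np.float64(250.0), np.float64(257.5), np.float64(113.0)) [436.1 323.2 113. ]
```

View pics/w4c.png

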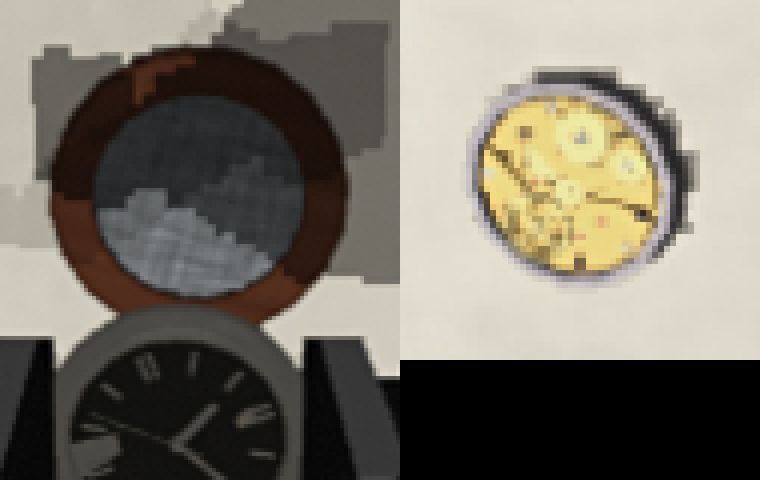

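Emit:
drive_tool([
  [0.5,-0.5,4,45,0],
  [0.5,-0.5,4,80,0],
  [0.5,-0.5,4,92,0],
  [0.5,-0.5,4,97,0],
  [0.5,-0.5,4,98.5,0],
  [0.5,-0.5,4,98.5,0],
  [0.5,-0.5,4,98.5,0],
])

```text
clock: 5.65
position: [437.4, 329.0, 12.3]
ee_rot: [0.0, 1.0, 0.001, 0.001]
contact_force: [0.1, 0.4, 0.5]
gripper_width: 29.4
grasp_force: 59.4
```

Emit:
drive_tool([
  [0.5,0,-1,2,0],
  [0.5,0,-2,2,0],
  [0.5,0,-2,2,0],
])

```text
clock: 5.95
position: [436.7, 326.2, 9.1]
ee_rot: [0.0, 1.0, 0.0, 0.0]
contact_force: [-0.4, -0.8, 0.3]
gripper_width: 29.6
grasp_force: 59.4
```

Emit:
drive_tool([
  [0.2,0,0,0,0],
  [0,0,0,0,0],
  [-0.1,0,0,0,0],
  [-0.2,0,0,-5,0],
  [-0.2,0,0,-30,0],
  [-0.2,0,0,-70,0],
  [-0.2,0,0,-100,0],
  [-0.2,0,0,-100,0],
])

```text
clock: 6.75
position: [438.9, 328.7, 114.0]
ee_rot: [-0.0, 1.0, 0.004, 0.004]
contact_force: [1.0, -0.1, 1.0]
gripper_width: 51.2
grasp_force: 0.0
```

```bash
python3 shot.py w5; python3 - <<'E'
import cv2
a=cv2.imread("pics/w5.png")[130:290,60:350];cv2.imwrite("pics/w5c.png",cv2.resize(a,None,fx=2.6,fy=2.6,interpolation=3))
E
```

```text
6.8 [437.64 327.49 111.56] [[-1.0e+00  2.0e-04 -3.7e-03]
 [ 2.0e-04  1.0e+00  4.8e-03]] [-2.  -0.1  0. ] 51.23
```

View pics/w5c.png

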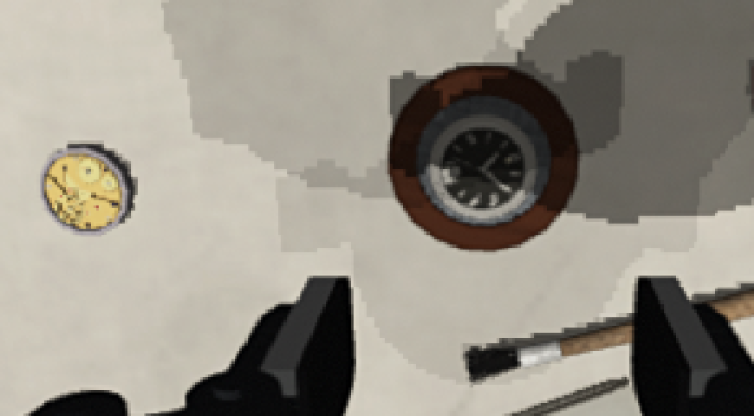

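Emit:
drive_tool([
  [-0.08,-4,-45,0,0],
  [-0.08,-8,-90,0,0],
  [-0.08,-10,-128,0,0],
  [-0.08,-10,-128,10,0],
  [-0.08,-10,-128,50,0],
  [-0.08,-10,-128,85,0],
  [-0.08,-10,-128,98,0],
  [-0.08,-10,-128,102,0],
  [-0.08,-10,-128,102,0],
  [-0.08,-10,-128,102,0],
])

```text
clock: 7.8
position: [447.1, 198.8, 7.3]
ee_rot: [-0.0, 1.0, 0.0, 0.0]
contact_force: [-0.3, -0.3, -0.5]
gripper_width: 46.1
grasp_force: 0.0
```

```bash
python3 shot.py w6; cat > fit.py <<'E'
import sys
from h import *
# fit.py shot X Y z r : refine circle radius r at height z near X,Y by maximising mean gradient along projected circle
n,X,Y,z,r=sys.argv[1],*map(float,sys.argv[2:6])
d=np.load(f"pics/{n}.npz"); c=[d[k] for k in d.files]
g=cv2.GaussianBlur(cv2.imread(f"pics/{n}.png").astype(np.float32),(0,0),1.0)
res=[]
for dx in np.arange(-8,8.1,.5):
    for dy in np.arange(-8,8.1,.5):
        i,o=[circ(c,X+dx,Y+dy,z,r+k) for k in(-1.2,1.2)]
        S=lambda p:cv2.remap(g,p[:,0].astype(np.float32)[None],p[:,1].astype(np.float32)[None],1)[0]
        q=np.minimum(np.abs(S(i)-S(o)).max(1),40); res.append((q.mean(),X+dx,Y+dy))
res.sort(reverse=True); print([tuple(np.round(t,1)) for t in res[:4]])
E
python3 fit.py w6 447.3 199.3 6 15
python3 fit.py w1 441 -67 6 43; python3 fit.py w1 441 -67 13 31; python3 fit.py w1 427 -200 4.5 17;python3 fit.py w5 447 199 6 15
```

```text
7.85 [447.16 198.88   7.59] [[-1.      0.     -0.0014]
 [ 0.      1.      0.0012]] [ 0.4  0.1 -0.2] 46.47
[(np.float64(26.4), np.float64(446.3), np.float64(198.3)), (np.float64(26.2), np.float64(445.8), np.float64(198.3)), (np.float64(26.1), np.float64(446.3), np.float64(197.8)), (np.float64(25.7), np.float64(445.8), np.float64(197.8))]
[(np.float64(39.8), np.float64(442.0), np.float64(-67.0)), (np.float64(39.7), np.float64(442.5), np.float64(-67.0)), (np.float64(39.6), np.float64(442.0), np.float64(-66.5)), (np.float64(39.5), np.float64(442.5), np.float64(-66.5))]
[(np.float64(15.6), np.float64(449.0), np.float64(-61.0)), (np.float64(15.6), np.float64(448.0), np.float64(-60.0)), (np.float64(15.5), np.float64(449.0), np.float64(-61.5)), (np.float64(15.5), np.float64(448.5), np.float64(-60.5))]
[(np.float64(19.0), np.float64(419.0), np.float64(-208.0)), (np.float64(18.9), np.float64(427.5), np.float64(-201.5)), (np.float64(18.6), np.float64(428.0), np.float64(-201.5)), (np.float64(18.6), np.float64(424.5), np.float64(-201.5))]
[(np.float64(39.7), np.float64(446.0), np.float64(199.5)), (np.float64(39.6), np.float64(446.5), np.float64(199.5)), (np.float64(39.2), np.float64(446.0), np.float64(200.0)), (np.float64(39.2), np.float64(446.5), np.float64(200.5))]
```

Emit:
drive_tool([
  [-0.08,1,0,4,0],
  [-0.08,1,0,6,0],
  [-0.08,1,0,6,0],
  [0.5,1,0,6,0],
  [0.5,1,0,6,0],
  [0.5,1,0,6,0],
  [0.5,1,0,6,0],
])

```text
clock: 8.55
position: [445.7, 198.3, 1.4]
ee_rot: [0.0, 1.0, 0.0, 0.0]
contact_force: [-1.0, -0.4, 5.5]
gripper_width: 26.0
grasp_force: 58.7
```

Emit:
drive_tool([
  [0.5,0,0,-10,0],
  [0.5,0,0,-50,0],
  [0.5,0,0,-95,0],
  [0.5,-18,-42,-110,0],
  [0.5,-36,-84,-110,0],
  [0.5,-54,-126,-110,0],
  [0.5,-72,-168,-110,0],
  [0.5,-90,-210,-110,0],
  [0.5,-110,-253,-110,0],
  [0.5,-110,-253,-110,0],
  [0.5,-110,-253,-110,0],
])

```text
clock: 9.65
position: [555.4, -55.9, 110.8]
ee_rot: [0.002, 1.0, 0.0, -0.0]
contact_force: [-0.6, 1.0, -0.2]
gripper_width: 25.8
grasp_force: 59.2
```

```bash
python3 shot.py w7; python3 fit.py w7 556 -55 6 34;python3 fit.py w7 442 -67 6 43;python3 fit.py w7 556 -55 13 23;python3 fit.py w7 556 -55 13 19
```

```text
9.7 [555.09 -54.96 110.81] [[-1.0e+00  1.4e-03  5.0e-04]
 [ 1.4e-03  1.0e+00  2.0e-04]] [-1.4  0.6  0.3] 25.95
[(np.float64(35.1), np.float64(556.0), np.float64(-56.5)), (np.float64(35.1), np.float64(556.0), np.float64(-57.0)), (np.float64(35.0), np.float64(556.5), np.float64(-56.5)), (np.float64(35.0), np.float64(556.5), np.float64(-56.0))]
[(np.float64(31.7), np.float64(443.5), np.float64(-66.5)), (np.float64(31.7), np.float64(443.5), np.float64(-66.0)), (np.float64(31.7), np.float64(443.5), np.float64(-65.5)), (np.float64(31.7), np.float64(443.5), np.float64(-65.0))]
[(np.float64(16.8), np.float64(550.0), np.float64(-47.0)), (np.float64(16.7), np.float64(550.5), np.float64(-47.0)), (np.float64(16.7), np.float64(549.5), np.float64(-47.0)), (np.float64(16.2), np.float64(551.0), np.float64(-47.0))]
[(np.float64(23.0), np.float64(556.5), np.float64(-56.5)), (np.float64(22.9), np.float64(556.5), np.float64(-56.0)), (np.float64(22.6), np.float64(556.0), np.float64(-56.5)), (np.float64(22.4), np.float64(556.0), np.float64(-56.0))]
```

Emit:
drive_tool([
  [0.5,-0.5,-1.5,40,0],
  [0.5,-0.5,-1.5,75,0],
  [0.5,-0.5,-1.5,88,0],
  [0.5,-0.5,-1.5,94,0],
  [0.5,-0.5,-1.5,94,0],
  [0.5,-0.5,-1.5,94,0],
  [0.5,-0.5,-1.5,94,0],
])

```text
clock: 10.4
position: [557.2, -55.9, 18.4]
ee_rot: [-0.0, 1.0, 0.0, 0.002]
contact_force: [-0.8, -0.1, 0.2]
gripper_width: 25.8
grasp_force: 59.1
```

Emit:
drive_tool([
  [0.5,0.5,-0.5,2,0],
  [0.5,0.5,-0.5,3,0],
  [0.5,0.5,-0.5,3,0],
])

```text
clock: 10.7
position: [555.5, -56.9, 13.9]
ee_rot: [0.0, 1.0, 0.0, 0.0]
contact_force: [0.0, -0.1, -1.4]
gripper_width: 26.2
grasp_force: 59.1
```

Emit:
drive_tool([
  [0.3,0,0,0,0],
  [0.1,0,0,0,0],
  [-0.08,0,0,0,0],
  [-0.08,0,0,-3,0],
  [-0.08,0,0,-30,0],
  [-0.08,0,0,-70,0],
  [-0.08,0,0,-95,0],
  [-0.08,0,0,-95,0],
  [-0.08,0,0,-95,0],
])

```text
clock: 11.6
position: [555.5, -56.7, 109.4]
ee_rot: [0.0, 1.0, 0.0, 0.001]
contact_force: [-0.1, 0.3, -0.5]
gripper_width: 45.8
grasp_force: 0.0
```

```bash
python3 shot.py w8; python3 fit.py w8 556 -56.5 17 15; python3 fit.py w8 556 -56.5 13 19;python3 - <<'E'
import cv2
a=cv2.imread("pics/w8.png")[130:270,160:340];cv2.imwrite("pics/w8c.png",cv2.resize(a,None,fx=3,fy=3,interpolation=3))
E
```

```text
11.65 [554.86 -56.79 108.38] [[-1.e+00  8.e-04  1.e-03]
 [ 8.e-04  1.e+00  3.e-04]] [ 0.1 -0.6 -0.2] 46.03
[(np.float64(31.7), np.float64(559.0), np.float64(-58.0)), (np.float64(31.7), np.float64(558.5), np.float64(-58.0)), (np.float64(31.5), np.float64(559.0), np.float64(-57.5)), (np.float64(31.4), np.float64(558.5), np.float64(-57.5))]
[(np.float64(22.6), np.float64(556.5), np.float64(-56.0)), (np.float64(22.5), np.float64(556.5), np.float64(-56.5)), (np.float64(22.1), np.float64(556.0), np.float64(-56.0)), (np.float64(22.1), np.float64(556.0), np.float64(-56.5))]
```

Emit:
drive_tool([
  [-0.2,-1,45,0,0],
  [-0.2,-3,90,0,0],
  [-0.2,-5,135,0,0],
  [-0.2,-7,180,0,0],
  [-0.2,-8,225,0,0],
  [-0.2,-8,254,0,0],
  [-0.2,-8,254,0,0],
  [-0.2,-8,254,0,0],
])

```text
clock: 12.45
position: [562.6, 197.3, 107.1]
ee_rot: [-0.0, 1.0, -0.001, -0.002]
contact_force: [-0.3, 0.1, -0.1]
gripper_width: 51.1
grasp_force: 0.0
```

```bash
python3 shot.py w9; python3 fit.py w9 563 197 7 21.5; python3 fit.py w9 563 197 6 21.5
```

```text
12.5 [562.77 196.52 107.38] [[-1.0e+00  4.0e-04  2.7e-03]
 [ 4.0e-04  1.0e+00 -1.7e-03]] [-0.5 -0.5  0.6] 51.29
[(np.float64(36.4), np.float64(563.0), np.float64(196.0)), (np.float64(35.9), np.float64(562.5), np.float64(196.0)), (np.float64(35.7), np.float64(563.0), np.float64(196.5)), (np.float64(35.6), np.float64(563.5), np.float64(196.0))]
[(np.float64(36.6), np.float64(563.0), np.float64(196.0)), (np.float64(36.3), np.float64(563.5), np.float64(196.0)), (np.float64(35.9), np.float64(563.0), np.float64(196.5)), (np.float64(35.6), np.float64(563.0), np.float64(195.5))]
```

Emit:
drive_tool([
  [-0.4,0,-0.5,45,0],
  [-0.4,0,-0.5,85,0],
  [-0.4,0,-0.5,98,0],
  [-0.4,0,-0.5,103,0],
  [-0.4,0,-0.5,103,0],
  [-0.4,0,-0.5,103,0],
  [-0.4,0,-0.5,103,0],
])

```text
clock: 13.2
position: [564.8, 197.3, 7.7]
ee_rot: [0.0, 1.0, 0.001, 0.002]
contact_force: [0.4, -0.1, 0.1]
gripper_width: 59.6
grasp_force: 0.0
```

Emit:
drive_tool([
  [-0.4,0,0,2,0],
  [-0.4,0,0,4,0],
  [-0.4,0,0,4,0],
  [-0.4,0,0,4,0],
])

```text
clock: 13.6
position: [563.6, 196.7, 1.8]
ee_rot: [0.0, 1.0, -0.0, -0.0]
contact_force: [-0.2, -0.3, 0.3]
gripper_width: 59.7
grasp_force: 0.0
```

Emit:
drive_tool([
  [-0.4,0.5,-0.5,1,0],
  [0.2,0.5,-0.5,1,0],
  [0.3,0.5,-0.5,1,0],
  [0.3,0.5,-0.5,1,0],
  [0.3,0.5,-0.5,1,0],
  [0.3,0.5,-0.5,1,0],
])

```text
clock: 14.2
position: [563.3, 196.3, 1.3]
ee_rot: [0.0, 1.0, 0.0, 0.0]
contact_force: [-1.2, -0.8, 5.1]
gripper_width: 39.5
grasp_force: 60.1
```

Emit:
drive_tool([
  [0.3,0,0,-10,0],
  [0.3,0,0,-50,0],
  [0.3,0,0,-95,0],
  [0.3,20,-43,-110,0],
  [0.3,40,-86,-110,0],
  [0.3,60,-129,-110,0],
  [0.3,80,-172,-110,0],
  [0.3,100,-215,-110,0],
  [0.3,121,-263,-110,0],
  [0.3,121,-263,-110,0],
  [0.3,121,-263,-110,0],
])

```text
clock: 15.3
position: [441.7, -67.8, 111.2]
ee_rot: [0.001, 1.0, 0.0, 0.0]
contact_force: [-0.4, -0.2, 0.1]
gripper_width: 39.3
grasp_force: 60.5
```

```bash
python3 shot.py w10; python3 fit.py w10 442.5 -67 6 43;python3 fit.py w10 442.5 -67 13 25.5; python3 fit.py w10 442.5 -67 116 21.5
```

```text
15.35 [442.47 -66.96 111.22] [[-1.0e+00  1.3e-03 -1.4e-03]
 [ 1.3e-03  1.0e+00  2.0e-04]] [-0.4  0.2  0.4] 39.06
[(np.float64(31.4), np.float64(443.0), np.float64(-65.5)), (np.float64(31.4), np.float64(443.0), np.float64(-66.0)), (np.float64(31.4), np.float64(443.0), np.float64(-66.5)), (np.float64(31.3), np.float64(442.5), np.float64(-66.0))]
[(np.float64(14.8), np.float64(442.0), np.float64(-66.0)), (np.float64(14.7), np.float64(442.0), np.float64(-65.5)), (np.float64(14.5), np.float64(442.5), np.float64(-66.0)), (np.float64(14.5), np.float64(442.5), np.float64(-65.5))]
[(np.float64(35.2), np.float64(441.5), np.float64(-68.0)), (np.float64(35.2), np.float64(441.5), np.float64(-67.5)), (np.float64(35.0), np.float64(441.5), np.float64(-68.5)), (np.float64(34.9), np.float64(442.0), np.float64(-68.0))]
```

Emit:
drive_tool([
  [0.3,-0.5,1,40,0],
  [0.3,-0.5,1,75,0],
  [0.3,-0.5,1,90,0],
  [0.3,-0.5,1,95,0],
  [0.3,-0.5,1,95,0],
  [0.3,-0.5,1,95,0],
  [0.3,-0.5,1,95,0],
  [0.3,-0.5,1,95,0],
])

```text
clock: 16.15
position: [443.2, -65.5, 16.7]
ee_rot: [0.0, 1.0, 0.0, 0.001]
contact_force: [0.1, -0.4, 0.2]
gripper_width: 39.0
grasp_force: 60.5
```

Emit:
drive_tool([
  [0.3,0,0,2,0],
  [0.3,0,0,3,0],
  [0.3,0,0,3,0],
  [0.3,0,0,3,0],
])

```text
clock: 16.55
position: [442.5, -65.8, 12.8]
ee_rot: [0.0, 1.0, -0.0, -0.0]
contact_force: [-0.3, 0.5, -1.0]
gripper_width: 39.1
grasp_force: 60.5
```

Emit:
drive_tool([
  [0.15,0,0,0,0],
  [0,0,0,0,0],
  [-0.2,0,0,0,0],
  [-0.3,0,0,-2,0],
  [-0.3,0,0,-30,0],
  [-0.3,0,0,-70,0],
  [-0.3,0,0,-97,0],
  [-0.3,0,0,-97,0],
  [-0.3,0,0,-97,0],
])

```text
clock: 17.45
position: [442.5, -65.6, 110.3]
ee_rot: [0.0, 1.0, 0.0, 0.001]
contact_force: [-0.8, 0.5, -0.8]
gripper_width: 55.6
grasp_force: 0.0
```

```bash
python3 shot.py w11; python3 fit.py w11 442.5 -66 18 21.5;  python3 fit.py w11 442.5 -66 13 25.5; python3 fit.py w11 442.5 -66 6 43;python3 - <<'E'
import cv2
a=cv2.imread("pics/w11.png")[140:270,180:330];b=cv2.imread("pics/w8.png")[140:270,180:330]
cv2.imwrite("pics/wc.png",cv2.resize(cv2.hconcat([a,b]),None,fx=2.6,fy=2.6,interpolation=3))
E
```

```text
17.5 [441.86 -65.79 109.42] [[-1.e+00  8.e-04  9.e-04]
 [ 8.e-04  1.e+00  2.e-04]] [ 0.2 -0.2 -0.1] 54.85
[(np.float64(36.1), np.float64(443.0), np.float64(-66.0)), (np.float64(35.9), np.float64(443.0), np.float64(-65.5)), (np.float64(35.6), np.float64(442.5), np.float64(-66.0)), (np.float64(35.4), np.float64(443.5), np.float64(-66.0))]
[(np.float64(21.7), np.float64(442.0), np.float64(-66.0)), (np.float64(21.6), np.float64(441.5), np.float64(-66.0)), (np.float64(21.3), np.float64(441.5), np.float64(-65.5)), (np.float64(21.2), np.float64(442.0), np.float64(-65.5))]
[(np.float64(40.0), np.float64(443.0), np.float64(-66.0)), (np.float64(40.0), np.float64(442.5), np.float64(-65.5)), (np.float64(40.0), np.float64(442.5), np.float64(-66.0)), (np.float64(40.0), np.float64(442.5), np.float64(-66.5))]
```

View pics/wc.png

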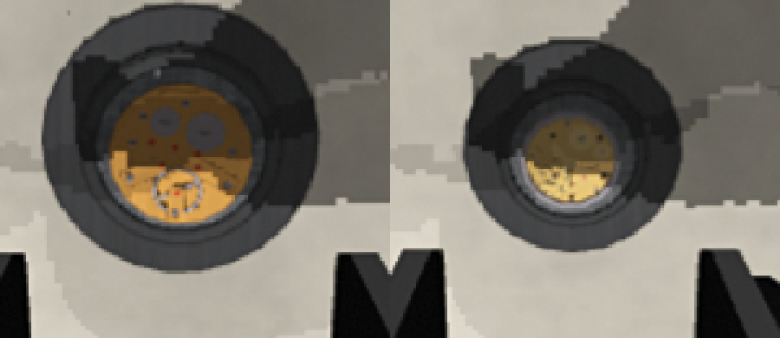

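Both movements lie flat inside their seats. Now the covers.

Emit:
drive_tool([
  [0,-38,32,0,0],
  [0,-76,64,0,0],
  [0,-114,96,0,0],
  [0,-152,128,0,0],
  [0,-190,160,0,0],
  [0,-228,192,0,0],
  [0,-233,198,0,0],
  [0,-233,198,0,0],
  [0,-233,198,0,0],
])

```text
clock: 18.4
position: [674.0, 131.3, 108.0]
ee_rot: [0.0, 1.0, -0.001, -0.002]
contact_force: [-1.0, 0.7, 0.8]
gripper_width: 42.4
grasp_force: 0.0
```

```bash
python3 shot.py w12; for a in "0 39.5" "26 39.5" "22 39.5" "40 6" "38 6"; do echo $a; python3 fit.py w12 675 132.5 $a;done; python3 fit.py w12 557 71 0 31
```

```text
18.45 [674.08 131.01 108.83] [[-1.      0.0011  0.0028]
 [ 0.0011  1.     -0.001 ]] [ 0.3  0.2 -0.2] 42.7
0 39.5
[(np.float64(26.9), np.float64(680.5), np.float64(138.5)), (np.float64(26.4), np.float64(680.5), np.float64(139.0)), (np.float64(26.2), np.float64(680.5), np.float64(138.0)), (np.float64(26.2), np.float64(680.0), np.float64(138.5))]
26 39.5
[(np.float64(16.9), np.float64(669.0), np.float64(140.5)), (np.float64(16.8), np.float64(669.5), np.float64(140.5)), (np.float64(16.8), np.float64(668.5), np.float64(140.0)), (np.float64(16.6), np.float64(669.0), np.float64(140.0))]
22 39.5
[(np.float64(18.3), np.float64(671.5), np.float64(140.5)), (np.float64(18.0), np.float64(672.0), np.float64(140.5)), (np.float64(18.0), np.float64(671.5), np.float64(140.0)), (np.float64(17.9), np.float64(671.0), np.float64(140.5))]
40 6
[(np.float64(33.2), np.float64(677.5), np.float64(138.5)), (np.float64(32.8), np.float64(677.5), np.float64(138.0)), (np.float64(32.5), np.float64(677.0), np.float64(138.5)), (np.float64(32.5), np.float64(677.5), np.float64(139.0))]
38 6
[(np.float64(33.0), np.float64(678.0), np.float64(138.5)), (np.float64(32.6), np.float64(678.0), np.float64(139.0)), (np.float64(32.6), np.float64(678.5), np.float64(138.5)), (np.float64(32.5), np.float64(678.0), np.float64(138.0))]
[(np.float64(33.5), np.float64(559.5), np.float64(75.5)), (np.float64(33.2), np.float64(559.0), np.float64(75.5)), (np.float64(33.1), np.float64(559.0), np.float64(76.0)), (np.float64(33.1), np.float64(558.5), np.float64(76.0))]
```

Emit:
drive_tool([
  [0,-4,7.5,30,0],
  [0,-4,7.5,60,0],
  [0,-4,7.5,72,0],
  [0,-4,7.5,76,0],
  [0,-4,7.5,76,0],
  [0,-4,7.5,76,0],
  [0,-4,7.5,76,0],
  [0,-4,7.5,76,0],
])

```text
clock: 19.25
position: [680.2, 139.9, 35.0]
ee_rot: [0.0, 1.0, 0.0, 0.001]
contact_force: [0.2, 0.5, -0.1]
gripper_width: 42.8
grasp_force: 0.0
```

```bash
python3 shot.py w13; python3 fit.py w13 678 138.5 40 6
```

```text
19.3 [680.04 139.85  34.76] [[-1.0e+00  3.0e-04 -1.5e-03]
 [ 3.0e-04  1.0e+00  6.0e-04]] [-0.2  0.  -0.3] 42.75
[(np.float64(35.5), np.float64(677.5), np.float64(138.0)), (np.float64(35.5), np.float64(677.5), np.float64(137.5)), (np.float64(35.4), np.float64(677.5), np.float64(138.5)), (np.float64(35.0), np.float64(677.0), np.float64(137.5))]
```

Emit:
drive_tool([
  [0,2.5,-2,3,0],
  [0,2.5,-2,5,0],
  [0,2.5,-2,5,0],
  [0,2.5,-2,5,0],
])

```text
clock: 19.7
position: [677.1, 137.6, 28.6]
ee_rot: [0.0, 1.0, -0.0, -0.0]
contact_force: [0.4, 0.1, 0.6]
gripper_width: 42.7
grasp_force: 0.0
```

Emit:
drive_tool([
  [0.5,0,0.5,-0.5,0],
  [1,0,0.5,-0.5,0],
  [1,0,0.5,-0.5,0],
  [1,0,0.5,-0.5,0],
  [1,0,0.5,-0.5,0],
  [1,0,0.5,-0.5,0],
])

```text
clock: 20.3
position: [677.3, 138.3, 29.7]
ee_rot: [0.0, 1.0, 0.0, 0.0]
contact_force: [-0.4, 1.4, 1.8]
gripper_width: 8.5
grasp_force: 58.7
```

Emit:
drive_tool([
  [1,0,0,-10,0],
  [1,0,0,-45,0],
  [1,0,0,-85,0],
  [1,20,-18,-95,0],
  [1,55,-48,-95,0],
  [1,92,-80,-95,0],
  [1,129,-112,-95,0],
  [1,166,-144,-95,0],
  [1,203,-176,-95,0],
  [1,225,-196,-95,0],
  [1,235,-204.5,-95,0],
  [1,235,-204.5,-95,0],
])

```text
clock: 21.5
position: [441.2, -67.0, 124.9]
ee_rot: [0.001, 1.0, 0.0, 0.0]
contact_force: [0.7, 0.5, -0.2]
gripper_width: 8.7
grasp_force: 58.6
```

Emit:
drive_tool([
  [1,0,0,20,0],
  [1,0,0,50,0],
  [1,0,0,60,0],
  [1,0,0,63,0],
  [1,0,0,63,0],
  [1,0,0,63,0],
  [1,0,0,63,0],
])

```text
clock: 22.2
position: [442.9, -66.0, 62.2]
ee_rot: [0.0, 1.0, 0.0, 0.001]
contact_force: [-0.4, 0.4, -0.0]
gripper_width: 8.6
grasp_force: 58.6
```

```bash
python3 shot.py w14; for a in "32 39.5" "71.5 6"; do python3 fit.py w14 442.5 -66.3 $a;done; python3 fit.py w14 442.5 -66.3 6 43
```

```text
22.25 [442.74 -66.09  62.14] [[-1.e+00  2.e-04 -2.e-03]
 [ 2.e-04  1.e+00  3.e-04]] [-0.1  0.7 -0.2] 8.1
[(np.float64(27.0), np.float64(443.0), np.float64(-67.3)), (np.float64(26.5), np.float64(442.5), np.float64(-66.8)), (np.float64(26.5), np.float64(443.0), np.float64(-66.8)), (np.float64(26.3), np.float64(443.5), np.float64(-67.3))]
[(np.float64(35.0), np.float64(443.0), np.float64(-67.3)), (np.float64(34.9), np.float64(443.5), np.float64(-65.3)), (np.float64(34.9), np.float64(443.0), np.float64(-64.8)), (np.float64(34.9), np.float64(443.5), np.float64(-66.8))]
[(np.float64(31.0), np.float64(442.5), np.float64(-65.8)), (np.float64(30.9), np.float64(443.0), np.float64(-65.8)), (np.float64(30.8), np.float64(442.5), np.float64(-65.3)), (np.float64(30.6), np.float64(443.0), np.float64(-65.3))]
```

Emit:
drive_tool([
  [1,0,0.5,12,0],
  [1,0,0.5,20,0],
  [1,0,0.5,24,0],
  [1,0,0.5,25,0],
  [1,0,0.5,25,0],
  [1,0,0.5,25,0],
])

```text
clock: 22.85
position: [442.3, -65.7, 36.6]
ee_rot: [0.0, 1.0, 0.0, 0.0]
contact_force: [-0.8, -1.1, -1.4]
gripper_width: 8.7
grasp_force: 58.6
```

Emit:
drive_tool([
  [1,0,0,0.5,0],
  [1,0,0,1,0],
  [1,0,0,1,0],
  [1,0,0,1,0],
])

```text
clock: 23.25
position: [442.2, -65.7, 35.5]
ee_rot: [0.0, 1.0, 0.0, 0.0]
contact_force: [-0.4, 0.4, 1.6]
gripper_width: 8.3
grasp_force: 58.9
```

Contact is at the expected height (35.5), so I'll release and go to the small cover.

Emit:
drive_tool([
  [0.6,0,0,0,0],
  [0.3,0,0,0,0],
  [0,0,0,0,0],
  [0,0,0,-5,0],
  [0,0,0,-35,0],
  [0,0,0,-70,0],
  [0,-35,35,-75,0],
  [0,-70,70,-75,0],
  [0,-100,105,-75,0],
  [0,-115,140,-75,0],
  [0,-115,140,-75,0],
  [0,-115,140,-75,0],
])

```text
clock: 24.45
position: [556.8, 74.8, 110.0]
ee_rot: [-0.0, 1.0, -0.0, -0.001]
contact_force: [0.1, -0.3, -0.3]
gripper_width: 42.4
grasp_force: 0.0
```

Emit:
drive_tool([
  [0,0,0,0,0],
])

```text
clock: 24.55
position: [556.2, 73.5, 110.2]
ee_rot: [0.0, 1.0, -0.0, -0.001]
contact_force: [0.4, -0.1, -0.7]
gripper_width: 42.6
grasp_force: 0.0
```

```bash
python3 shot.py w15; for a in "0 31" "40 6"; do python3 fit.py w15 557 73 $a;done
```

```text
24.6 [556.3   73.25 110.39] [[-1.0e+00  1.3e-03  7.0e-04]
 [ 1.3e-03  1.0e+00 -2.0e-04]] [ 0.  -0.  -0.3] 42.51
[(np.float64(27.2), np.float64(562.0), np.float64(74.0)), (np.float64(27.2), np.float64(562.5), np.float64(74.0)), (np.float64(26.9), np.float64(562.0), np.float64(73.5)), (np.float64(26.9), np.float64(561.5), np.float64(73.5))]
[(np.float64(34.9), np.float64(559.5), np.float64(74.0)), (np.float64(34.6), np.float64(559.5), np.float64(73.5)), (np.float64(34.4), np.float64(559.5), np.float64(74.5)), (np.float64(34.4), np.float64(559.0), np.float64(74.0))]
```

Emit:
drive_tool([
  [0,-3,0.5,30,0],
  [0,-3,0.5,60,0],
  [0,-3,0.5,73,0],
  [0,-3,0.5,77,0],
  [0,-3,0.5,77,0],
  [0,-3,0.5,77,0],
  [0,-3,0.5,77,0],
  [0,-3,0.5,77,0],
])

```text
clock: 25.4
position: [560.6, 75.0, 34.3]
ee_rot: [0.0, 1.0, 0.0, 0.001]
contact_force: [0.4, -0.0, 0.2]
gripper_width: 42.8
grasp_force: 0.0
```

```bash
python3 shot.py w16; python3 fit.py w16 559 74 40 6
```

```text
25.45 [560.5   74.93  34.11] [[-1.0e+00  3.0e-04 -1.4e-03]
 [ 3.0e-04  1.0e+00  6.0e-04]] [ 0.1  0.  -0.4] 42.45
[(np.float64(37.0), np.float64(559.5), np.float64(73.5)), (np.float64(36.8), np.float64(559.5), np.float64(74.0)), (np.float64(36.7), np.float64(559.5), np.float64(73.0)), (np.float64(36.4), np.float64(560.0), np.float64(73.5))]
```

Emit:
drive_tool([
  [0,1,-1,3,0],
  [0,1,-1,4,0],
  [0,1,-1,4,0],
  [0,1,-1,4,0],
  [0.5,1,-1,4,0],
  [1,1,-1,4,0],
  [1,1,-1,4,0],
  [1,1,-1,4,0],
  [1,1,-1,4,0],
  [1,1,-1,4,0],
])

```text
clock: 26.45
position: [559.2, 73.7, 29.5]
ee_rot: [0.0, 1.0, 0.0, 0.0]
contact_force: [-0.3, -0.7, 1.4]
gripper_width: 8.8
grasp_force: 58.7
```

Emit:
drive_tool([
  [1,0,0,-10,0],
  [1,0,0,-45,0],
  [1,0,0,-70,0],
  [1,1,-30,-75,0],
  [1,2,-65,-75,0],
  [1,3,-100,-75,0],
  [1,3,-125,-70,0],
  [1,3,-130,-55,0],
  [1,3,-130,-38,0],
  [1,3,-130,-33,0],
  [1,3,-130,-33,0],
  [1,3,-130,-33,0],
])

```text
clock: 27.65
position: [556.6, -56.0, 63.0]
ee_rot: [-0.0, 1.0, -0.0, 0.001]
contact_force: [-0.6, -0.3, -0.5]
gripper_width: 8.6
grasp_force: 58.7
```

Emit:
drive_tool([
  [1,0,0,0,0],
  [1,0,0,0,0],
])

```text
clock: 27.85
position: [556.5, -56.0, 63.1]
ee_rot: [-0.0, 1.0, 0.0, 0.001]
contact_force: [1.0, -0.2, -0.9]
gripper_width: 8.7
grasp_force: 58.7
```

```bash
python3 shot.py w17; for a in "32 31" "6 34"; do python3 fit.py w17 556 -56.3 $a;done;python3 fit.py w17 442.5 -66 46 6
```

```text
27.9 [556.43 -56.03  62.97] [[-1.0e+00 -0.0e+00 -1.3e-03]
 [-0.0e+00  1.0e+00  2.0e-04]] [-0.9 -0.3 -0.2] 8.31
[(np.float64(30.5), np.float64(557.0), np.float64(-57.3)), (np.float64(30.4), np.float64(556.5), np.float64(-57.3)), (np.float64(30.2), np.float64(557.0), np.float64(-56.8)), (np.float64(30.1), np.float64(556.5), np.float64(-56.8))]
[(np.float64(25.5), np.float64(556.5), np.float64(-56.8)), (np.float64(25.3), np.float64(556.0), np.float64(-56.8)), (np.float64(25.3), np.float64(557.0), np.float64(-56.8)), (np.float64(25.2), np.float64(556.0), np.float64(-56.3))]
[(np.float64(38.4), np.float64(445.0), np.float64(-66.0)), (np.float64(38.4), np.float64(444.5), np.float64(-66.5)), (np.float64(38.0), np.float64(444.5), np.float64(-66.0)), (np.float64(38.0), np.float64(445.5), np.float64(-66.0))]
```

Emit:
drive_tool([
  [1,0,0,12,0],
  [1,0,0,20,0],
  [1,0,0,24.5,0],
  [1,0,0,26,0],
  [1,0,0,26,0],
  [1,0,0,26,0],
])

```text
clock: 28.5
position: [556.4, -56.3, 36.3]
ee_rot: [0.0, 1.0, 0.0, 0.0]
contact_force: [0.5, -0.7, -0.4]
gripper_width: 8.4
grasp_force: 58.7
```

Emit:
drive_tool([
  [1,0,0,0.5,0],
  [1,0,0,1,0],
  [1,0,0,1,0],
  [1,0,0,1,0],
])

```text
clock: 28.9
position: [556.3, -56.3, 35.5]
ee_rot: [0.0, 1.0, 0.0, 0.0]
contact_force: [0.0, 0.7, 0.6]
gripper_width: 8.1
grasp_force: 58.8
```

Emit:
drive_tool([
  [0.6,0,0,0,0],
  [0.3,0,0,0,0],
  [0,0,0,0,0],
  [0,0,0,-5,0],
  [0,0,0,-35,0],
  [0,0,0,-80,0],
  [0,0,0,-120,0],
  [0,0,0,-150,0],
  [0,0,0,-150,0],
  [0,0,0,-150,0],
])

```text
clock: 29.9
position: [556.0, -56.2, 186.2]
ee_rot: [0.0, 1.0, 0.0, 0.001]
contact_force: [-0.4, 0.0, -0.3]
gripper_width: 42.5
grasp_force: 0.0
```

```bash
python3 shot.py w18; for a in "442.5 -66 46 6" "556.2 -56.5 46 6" "442.5 -66 6 43"  "556.2 -56.5 6 34" "442.5 -66 6.5 39.5"  "556.2 -56.5 6.5 31"; do python3 fit.py w18 $a;done
python3 - <<'E'
from h import *
a=cv2.imread("pics/w18.png")[60:290,190:420]; s=arm.get_image("side")[125:325,175:385]
cv2.imwrite("pics/fin.png",cv2.hconcat([cv2.resize(a,(400,400),interpolation=3),cv2.resize(s,(400,400),interpolation=3)]))
E
```

```text
29.95 [555.35 -56.23 184.91] [[-1.e+00  7.e-04  1.e-03]
 [ 7.e-04  1.e+00  4.e-04]] [ 0.5  0.2 -1.2] 42.75
[(np.float64(35.0), np.float64(444.0), np.float64(-66.5)), (np.float64(34.8), np.float64(444.0), np.float64(-66.0)), (np.float64(34.5), np.float64(443.5), np.float64(-66.0)), (np.float64(34.4), np.float64(443.5), np.float64(-66.5))]
[(np.float64(39.8), np.float64(551.2), np.float64(-55.0)), (np.float64(39.8), np.float64(551.2), np.float64(-55.5)), (np.float64(39.7), np.float64(550.7), np.float64(-55.0)), (np.float64(39.7), np.float64(551.7), np.float64(-55.5))]
[(np.float64(39.9), np.float64(442.0), np.float64(-66.0)), (np.float64(39.9), np.float64(442.0), np.float64(-65.5)), (np.float64(39.9), np.float64(442.0), np.float64(-66.5)), (np.float64(39.8), np.float64(442.5), np.float64(-66.5))]
[(np.float64(34.1), np.float64(557.2), np.float64(-56.0)), (np.float64(33.8), np.float64(557.2), np.float64(-56.5)), (np.float64(33.6), np.float64(556.7), np.float64(-56.5)), (np.float64(33.4), np.float64(557.7), np.float64(-56.0))]
[(np.float64(29.4), np.float64(438.0), np.float64(-68.5)), (np.float64(29.3), np.float64(442.0), np.float64(-66.0)), (np.float64(29.2), np.float64(442.0), np.float64(-66.5)), (np.float64(28.9), np.float64(438.5), np.float64(-68.5))]
[(np.float64(26.8), np.float64(554.2), np.float64(-59.0)), (np.float64(26.5), np.float64(554.7), np.float64(-59.0)), (np.float64(26.5), np.float64(554.2), np.float64(-59.5)), (np.float64(26.4), np.float64(553.7), np.float64(-59.0))]
```

View pics/fin.png

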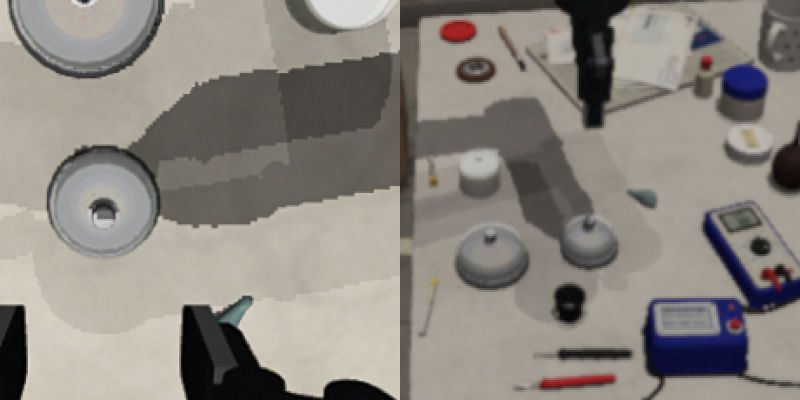

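Both covers stand level and centred on their flanges, the dial is in the tray, and the loupe and jar are where they were.

```bash
python3 -c "
from bench import arm
print(arm.job_done())"
```

```text
the job is handed in; nothing more can be done
None
```

I handed the job in at about 30 s on the robot's clock: both movements are seated under their matching covers, which stand level on the flanges. The dial lies face up in the wooden tray, and the loupe and jar were not touched.

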